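Level the stop collars on two under-sink shelf props

ROBOT

A 6-joint arm with a two-finger parallel gripper is mounted at the origin on the work surface. World frame = base frame: x ahead of the robot, y to its left, z up, the work surface at z = 0. Lengths are in mm, angles in rad, forces in N, time in s.
With the tool pointing down it reaches from about 275 to 1000 mm from the base axis. Payload 8.4 kg.
Tool frame: the origin (TCP) lies between the finger pads; the fingertips stand r.tips_ahead ahead of it and the grasp point (between the pads) lies 6 mm ahead of it (r.tips_ahead is the distance from the TCP to the fingertips, in mm); z points along the fingers, y is the line along which they close (so a half turn about z gives the same grasp; the last joint's range is limited). The gripper opens to 85 mm and grips with 20 to 120 N. Pads are 22 mm wide; open, the fingers measure 114 mm over their backs; the gripper's body (76 mm by 85 mm) begins 54 mm behind the grasp point. The pads swing forward as they close: fully open they stand 13 mm farther back than shut.
Start: joints at [-1.139, 0.353, 1.633, -0, 1.155, -0.002], TCP at [262.7, -567.113, 256.281] pointing down, gripper open.
Joint ranges: [-2.63, 2.63], [-0.92, 2.1], [0.06, 2.66], [-1.3, 4.44], [0, 2.69], [-3.02, 3.02]. Speed limits (rad/s): [2.22, 2.22, 2.79, 3.14, 3.14, 3.14].

INTERFACE

Orientations are given as [roll, pitch, yaw] about the fixed x, y, z axes, in that order (R = Rz(yaw) Ry(pitch) Rx(roll)).
In Python, from rig import r gives the robot as it stands.
- The arm moves only by the tool carry_out, never from a script. Its arguments are lists of equal length, an entry for each row: "delta_pos": the shift along the tool's x, y, z in m, a list of three; "rot": the turn, a rotation vector about the tool's x, y, z in degrees, a list of three. A call has 1 to 8 rows; each row is the pose to reach, as a shift and turn from the pose commanded when the call began, along the tool's axes at that moment; what a row does not reach only later rows make up. A row lasts 1/8 s, in which the tool goes at most 62.5 mm and 10.7 degrees, less where a joint would pass 70% of its speed; a pose out of reach is approached as far as the arm can. A call with a gripper value outside its range is refused whole. "claw" is the finger opening in m, from 0 to 0.0854, set as the call begins (left out, the last holds). The fingers move at their own pace and stop on an object; "grip_force" is the grip in N (left out, the last holds). Time passes only in rows, so rows that repeat a pose let the fingers close. It gives the time, the measured TCP pose, the force, the opening and the grip force at its end, in the units of the state.
- r.sense(): the state, without advancing time (a new reading comes with each control period).
- r.grab_frame(name): name is "side" or "top"; returns the picture (420x560x3 uint8, blue, green, red); there is no depth.
- r.camera_info(name): a dict with "fx", "fy", "cx", "cy" (pixels), "distortion" ([k1, k2, p1, p2, k3] as OpenCV has them; the pictures are not rectified), "pose" (4x4, takes a point from camera to world coordinates). Camera axes: x right, y down, z forward; pixel columns grow to the right and rows downward; lengths in mm; the calibration is good to about 2 mm. A picture is of the moment at which its call begins. camera_info takes no time and is no camera call.
- r.sign_off(): hands the job in; it is judged then, once.
Trained networks look in the newest picture that a camera, given by its name, has taken for a name from the list of things; names that differ only in an ending like _2 or _b are one class to them, and where a whole thing is asked for, a point or a joint stands for the part that bears it (a point fixed in the world has none). Each returns a list of dicts, best first, with "p" (0 to 1); they miss things now and then, are a little off and sometimes report something else, mostly with a low value. They report only what shows in the picture. A call takes as long as a camera call. They do not tell look-alikes from the thing itself.
- r.recognise(thing, camera): "box" ([left, top, right, bottom] in pixels, round what is visible of it).
- r.cut_out(thing, camera): "mask" (420x560 bool, what is visible of it) and "box" ([left, top, right, bottom] in pixels, round what is visible of it).
The state is a dict: "clock": time; "qpos": joint angles; "qvel": joint speeds; "joint_efforts": joint torques, N m; "eef_pos": TCP position; "tcp_rot": TCP orientation; "contact_force": force on the tool from outside, world axes, zero at the start; "wrist_torque": the same for the moment, N m; "opening": opening from 0.0 (shut) to 1.0 (fully open); "grasp_force": force on a finger pad.
Only numpy, scipy, OpenCV 4.12 (cv2) and the standard library are available. Lean on these libraries where they do the work, as an engineer would, in place of code of your own. Each camera call takes 0.05 s, during which the arm holds its last target. There are 200 camera calls.

TASK

Two upright threaded props screwed to the cupboard floor will carry the spare shelf, but one knurled collar sits lower than the other. Grip the lower collar and spin it up its rod until it is level with the higher collar on the other prop, then let go; leave the higher collar where it is.

Things in the scene. Friction and masses are not known exactly. Their poses are not given: they have to be found in the camera images.
- low_collar_mid (a point): Lower collar, the one to turn: a round knurled aluminium ring 42 mm across, 18 mm high, on an upright threaded rod. Point: its centre, on the rod's axis, 9 mm below its top; z up; 96 mm above the floor at the start. Turned counter-clockwise seen from above it climbs 22 mm per radian (35 mm a quarter turn), so the gripper must climb with it; clockwise it sinks.
- low_rod_top (a point): Top of the steel rod that the lower collar is on, on its axis, 140 mm above the floor; z up. The rod is 17 mm thick (20 mm over its steep right-hand thread) on a fixed round foot 68 mm across, 8 mm thick. The collar turns stiffly (0.12 N m), stays where it is left and can climb 34 mm from the start; 16 to 28 mm is needed.
- set_collar_mid (a point): Higher collar, the reference, to be left alone: the same knurled ring, 42 mm across, 18 mm high, locked by a thin hexagonal brass nut just under it, on an equal rod and foot. Point: the ring's centre, on the rod's axis; z up; 112 to 124 mm above the floor. The props stand 160 mm or more apart; which is left or right varies.
Mind the look-alikes: they are no part of the job. Leave any orange look-alike of the part that bears set_collar_mid alone.

How it is judged (in metres and radians):
At the end, for the whole second after the job is handed in: The collar that was lower is level with the other collar: their centres differ by less than 6 mm in height, and it stays so after release (z of low_collar_mid in the frame of set_collar_mid between -0.006 and 0.006 m); the robot touches nothing.
It fails at once if the higher collar is shifted along its rod by more than 5 mm (distance of set_collar_mid from where it was at the start of the episode above 0.005 m).
It also fails if it takes over 35 s, if anything falls off the work surface, if the arm or the gripper's body presses on something with over 40 N, if the wrist force passes 120 N, or if a joint passes its speed limit or range.

## Working session

There is one attempt and no reset: what is moved stays moved. The work goes in short steps, Python scripts to look and compute and a tool call to move; the robot and the scene stay as the last step left them, time stands still between calls to the robot, and variables do not carry over. Pictures are saved under pics/ and viewed, at most 10 in all, crops included, and the job is handed in when it is done.

Besides the shell and the picture viewer there is one more tool, called after "Call:" as name(argument=value, ...) on one line, values as JSON. carry_out: Moves the arm, as the interface text tells. Its arguments: {"type":"object","properties":{"delta_pos":{"type":"array","items":{"type":"array","items":{"type":"number"}}},"rot":{"type":"array","items":{"type":"array","items":{"type":"number"}}},"claw":{"type":"number"},"grip_force":{"type":"number"}},"required":["delta_pos","rot"]}

```bash
mkdir -p pics; ls; python3 - <<'E'
from rig import r
import cv2,numpy as np
s=r.sense();print(s, r.tips_ahead)
for c in("side","top"):
    cv2.imwrite(f"pics/{c}0.png",r.grab_frame(c))
    i=r.camera_info(c);print(c,i)
    for t in("low_collar_mid","low_rod_top","set_collar_mid"):
        print(t,[(np.round(d["box"]),round(d["p"],2)) for d in r.recognise(t,c)])
E
```

```text
pics
{'clock': 0.0, 'qpos': array([-1.13941857e+00,  3.53655228e-01,  1.63415075e+00, -4.40512079e-05,
        1.15523763e+00, -2.37689870e-03]), 'qvel': array([-0.00151792, -0.00017192,  0.00237447,  0.00117439, -0.0008089 ,
       -0.00011096]), 'joint_efforts': array([-1.71403644e-03, -6.05250049e+01, -3.42076313e+01,  6.12093868e-05,
        9.20864695e-03,  4.82537087e-05]), 'eef_pos': array([ 262.48325272, -566.69988268,  255.55014572]), 'tcp_rot': array([-3.14014161e+00,  3.68273219e-05,  4.33772495e-01]), 'contact_force': array([ 0.59146433, -0.47633203,  0.38846927]), 'wrist_torque': array([ 0.01505021, -0.04346123, -0.01980339]), 'grasp_force': 0.0, 'opening': 0.9988467952320531} 25.0
side {'fx': 406.3274568118908, 'fy': 406.3274568118908, 'cx': 278.9524102707351, 'cy': 212.10008760196908, 'distortion': array([0.02271367, 0.        , 0.        , 0.        , 0.        ]), 'pose': array([[ 8.70583827e-01, -3.82165311e-01,  3.09892683e-01,
         3.41392570e+02],
       [-4.91989991e-01, -6.69194380e-01,  5.56888436e-01,
        -3.74952492e+02],
       [-5.44500038e-03, -6.
[... 400 characters left out ...]
54913, 'cx': 281.91858110883885, 'cy': 206.03836136332754, 'distortion': array([0.02451087, 0.        , 0.        , 0.        , 0.        ]), 'pose': array([[ 6.88562534e-03, -9.97619219e-01,  6.86183811e-02,
         4.88675683e+02],
       [-9.99731477e-01, -5.34938712e-03,  2.25468012e-02,
        -7.30647466e+00],
       [-2.21260559e-02, -6.87552043e-02, -9.97388169e-01,
         7.86837575e+02],
       [ 0.00000000e+00,  0.00000000e+00,  0.00000000e+00,
         1.00000000e+00]])}
low_collar_mid [(array([224., 164., 248., 186.]), 0.74)]
low_rod_top [(array([224., 163., 263., 199.]), 0.63)]
set_collar_mid [(array([350., 187., 381., 211.]), 0.92), (array([422., 167., 451., 197.]), 0.86)]
```

View pics/side0.png

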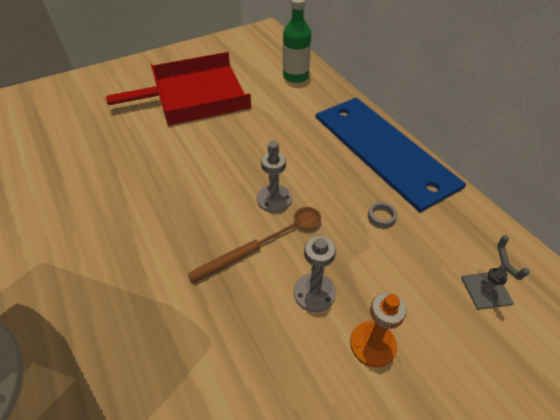

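View pics/top0.png

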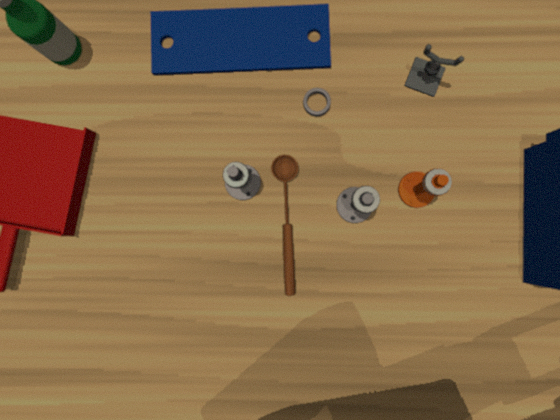

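```bash
cat > h.py <<'E'
from rig import r
import cv2,numpy as np
def proj(c,P):
    i=r.camera_info(c);T=np.linalg.inv(i["pose"])
    K=np.array([[i["fx"],0,i["cx"]],[0,i["fy"],i["cy"]],[0,0,1]])
    return cv2.projectPoints(np.float64(P).reshape(-1,3),cv2.Rodrigues(T[:3,:3])[0],T[:3,3],K,i["distortion"])[0][:,0]
def ring(p,dz,rad):
    a=np.linspace(0,2*np.pi,60,endpoint=False)
    return np.c_[p[0]+rad*np.cos(a),p[1]+rad*np.sin(a),0*a+p[2]+dz]
E
python3 - <<'E'
from h import *
out=[]
for c,bs in(("side",[(250,135,300,215),(295,230,345,310)]),("top",[(215,155,265,205),(335,175,385,225)])):
    im=r.grab_frame(c)
    out.append(np.hstack([cv2.resize(im[b[1]:b[1]+50 if c=="top" else b[1]+50,b[0]:b[2]],(400,400-100),interpolation=cv2.INTER_CUBIC) if 0 else cv2.resize(im[b[1]:b[1]+37,b[0]:b[0]+50],(400,296),interpolation=cv2.INTER_CUBIC) for b in bs]))
    for t in("low_collar_mid","set_collar_mid","low_rod_top"):
        for d in r.cut_out(t,c):
            m=d["mask"];print(c,t,round(d["p"],2),np.round(d["box"]),m.sum(),np.argwhere(m).mean(0)[::-1].round(1))
cv2.imwrite("pics/crop.png",np.vstack(out))
E
```

```text
side low_collar_mid 0.84 [264. 152. 286. 173.] 376 [272.9 165. ]
side set_collar_mid 0.93 [373. 295. 402. 332.] 702 [387.  313.5]
side set_collar_mid 0.6 [309. 236. 335. 267.] 560 [318.6 253.5]
side low_rod_top 0.58 [257. 141. 291. 212.] 1431 [272.9 182. ]
top low_collar_mid 0.71 [221. 163. 248. 187.] 361 [236.1 177. ]
top set_collar_mid 0.9 [425. 167. 452. 195.] 479 [434.6 182. ]
top set_collar_mid 0.66 [352. 188. 381. 210.] 533 [365.  199.8]
top low_rod_top 0.93 [226. 162. 263. 198.] 1128 [240.5 180.8]
```

View pics/crop.png

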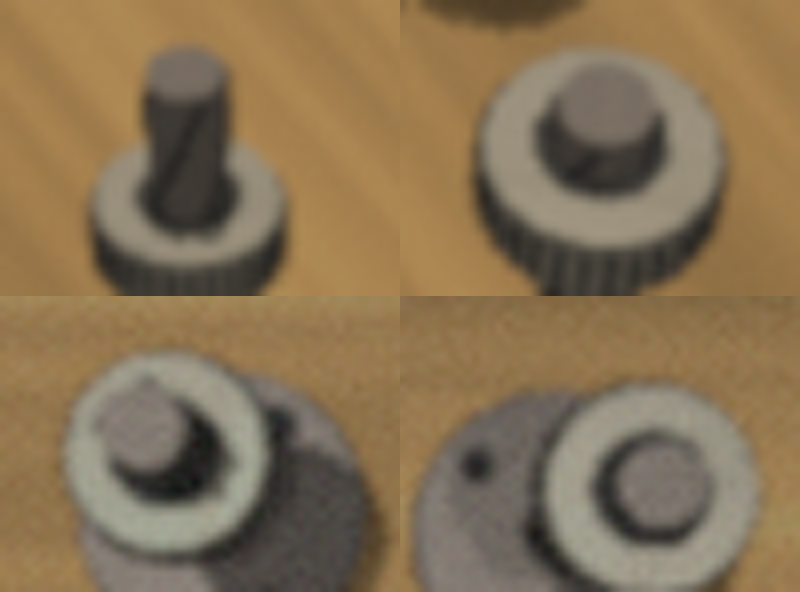

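```bash
python3 - <<'E'
from h import *
from scipy.optimize import least_squares
obs={"side":[[272.9,143.7],[273.1,159.9],[320.6,242.7],[319.7,248.1]],"top":[[233,171],[235.5,174.2],[367.1,198.5],[366.2,198.5]]}
def f(v):
    lx,ly,sx,sy,zs=v[:5]
    P=[[lx,ly,140],[lx,ly,v[5] if len(v)>5 else 105],[sx,sy,140],[sx,sy,zs+9]]
    return np.concatenate([(proj(c,P)-obs[c]).ravel() for c in obs])
for n in(5,6):
    s=least_squares(f,[550,100,500,-100,118,105][:n]);print(s.x.round(1),s.fun.round(1))
v=s.x
E
```

```text
[ 586.9   84.2  545.5 -123.8  118.1] [ 0.2  0.3  0.4 -0.5  0.2 -0.2  0.4 -0.1 -0.3  0.3  0.2  0.3  0.3 -0.
 -0.3  0.7]
[ 587.1   84.4  545.5 -123.8  118.1  103.9] [ 0.3  0.2  0.4 -0.1  0.2 -0.2  0.4 -0.1 -0.4  0.2  0.1  0.3  0.3 -0.
 -0.3  0.7]
```

Call:
carry_out(delta_pos=[[0.03, -0.024, 0], [0.071, -0.057, 0], [0.112, -0.09, 0], [0.153, -0.123, 0.01], [0.194, -0.156, 0.015], [0.235, -0.189, 0.02], [0.265, -0.213, 0.025], [0.284, -0.2274, 0.028]], rot=[[0, 0, 0], [0, 0, 0], [0, 0, 0], [0, 0, 0], [0, 0, 0], [0, 0, 0], [0, 0, 0], [0, 0, 0]], claw=0.085)

```text
clock: 1.8
eef_pos: [425.4, -239.7, 228.2]
tcp_rot: [-3.142, -0.0, 0.435]
contact_force: [0.3, -0.8, -0.0]
opening: 0.997
grasp_force: 0.0
```

Call:
carry_out(delta_pos=[[0.03, -0.024, 0], [0.071, -0.057, 0], [0.112, -0.09, 0], [0.153, -0.123, 0.01], [0.194, -0.156, 0.015], [0.235, -0.189, 0.02], [0.265, -0.213, 0.025], [0.284, -0.2274, 0.028]], rot=[[0, 0, 0], [0, 0, 0], [0, 0, 0], [0, 0, 0], [0, 0, 0], [0, 0, 0], [0, 0, 0], [0, 0, 0]])

```text
clock: 2.8
eef_pos: [587.5, 85.9, 200.0]
tcp_rot: [-3.142, 0.0, 0.435]
contact_force: [0.8, -0.3, -0.2]
opening: 0.992
grasp_force: 0.0
```

```bash
python3 - <<'E'
from h import *
a=r.grab_frame("side")[90:300,180:460];b=r.grab_frame("top")[90:300,130:410]
cv2.imwrite("pics/c1.png",np.vstack([cv2.resize(a,(400,300)),cv2.resize(b,(400,300))]))
s=r.sense();print(s["eef_pos"],s["qpos"])
E
```

```text
[587.64632303  85.80009331 199.96383578] [1.42351377e-01 3.63935092e-01 1.75428098e+00 2.29336307e-04
 1.02325837e+00 1.27746635e+00]
```

View pics/c1.png

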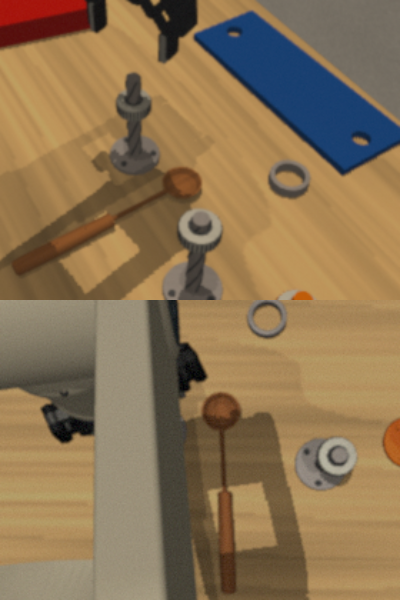

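The gripper hangs over the low prop, with fingers at crop (95,15) and (165,50). The set prop is clear at (200,228). Descending now.

Call:
carry_out(delta_pos=[[-0.001, 0.001, 0.02], [-0.001, 0.001, 0.04], [-0.001, 0.001, 0.06], [-0.001, 0.001, 0.08], [-0.001, 0.001, 0.09], [-0.001, 0.001, 0.096], [-0.001, 0.001, 0.096]], rot=[[0, 0, 0], [0, 0, 0], [0, 0, 0], [0, 0, 0], [0, 0, 0], [0, 0, 0], [0, 0, 0]])

```text
clock: 3.78
eef_pos: [586.5, 82.7, 104.4]
tcp_rot: [3.142, 0.0, 0.434]
contact_force: [-0.3, -0.3, 0.2]
opening: 0.997
grasp_force: 0.0
```

Call:
carry_out(delta_pos=[[0, 0, 0], [0, 0, 0], [0, 0, 0], [0, 0, 0], [0, 0, 0], [0, 0, 0], [0, 0, 0], [0, 0, 0]], rot=[[0, 0, 0], [0, 0, 0], [0, 0, 0], [0, 0, 0], [0, 0, 0], [0, 0, 0], [0, 0, 0], [0, 0, 0]], claw=0.034, grip_force=60)

```text
clock: 4.78
eef_pos: [586.1, 84.7, 105.0]
tcp_rot: [-3.139, -0.001, 0.433]
contact_force: [-4.1, 8.4, 6.2]
opening: 0.47
grasp_force: 59.5
```

Call:
carry_out(delta_pos=[[0, -0.001, -0.0008], [0, -0.001, -0.0023], [0, -0.001, -0.0038], [0, -0.001, -0.0054], [0, -0.001, -0.0069], [0, -0.001, -0.0084], [0, -0.001, -0.01], [0, -0.001, -0.0115]], rot=[[0, 0, -2], [0, 0, -6], [0, 0, -10], [0, 0, -14], [0, 0, -18], [0, 0, -22], [0, 0, -26], [0, 0, -30]])

```text
clock: 5.78
eef_pos: [586.6, 84.1, 116.7]
tcp_rot: [3.141, -0.001, 0.959]
contact_force: [0.6, -0.1, 3.3]
opening: 0.469
grasp_force: 59.9
```

Call:
carry_out(delta_pos=[[0, 0, -0.0015], [0, 0, -0.0031], [0, 0, -0.0046], [0, 0, -0.0061], [0, 0, -0.0077], [0, 0, -0.0092], [0, 0, -0.0108], [0, 0, -0.0108]], rot=[[0, 0, -4], [0, 0, -8], [0, 0, -12], [0, 0, -16], [0, 0, -20], [0, 0, -24], [0, 0, -28], [0, 0, -28]])

```text
clock: 6.78
eef_pos: [587.4, 83.8, 127.6]
tcp_rot: [3.138, -0.0, 1.446]
contact_force: [4.5, -3.1, 3.3]
opening: 0.474
grasp_force: 60.5
```

Call:
carry_out(delta_pos=[[0, 0, 0], [0, 0, 0], [0, 0, 0], [0, 0, 0], [0, 0, 0], [0, 0, 0], [0, 0, 0]], rot=[[0, 0, 0], [0, 0, 0], [0, 0, 0], [0, 0, 0], [0, 0, 0], [0, 0, 0], [0, 0, 0]], claw=0.085)

```text
clock: 7.65
eef_pos: [586.0, 83.9, 126.6]
tcp_rot: [3.142, -0.0, 1.446]
contact_force: [-0.3, 0.7, -0.6]
opening: 0.99
grasp_force: 0.0
```

Call:
carry_out(delta_pos=[[0, 0, -0.02], [0, 0, -0.06], [0, 0, -0.11], [0, 0, -0.15], [0, 0, -0.18], [0, 0, -0.2], [0, 0, -0.2]], rot=[[0, 0, 0], [0, 0, 0], [0, 0, 0], [0, 0, 0], [0, 0, 0], [0, 0, 0], [0, 0, 0]])

```text
clock: 8.52
eef_pos: [586.8, 84.0, 328.1]
tcp_rot: [3.139, -0.001, 1.446]
contact_force: [-0.8, -0.4, -0.8]
opening: 0.994
grasp_force: 0.0
```

```bash
python3 - <<'E'
from h import *
im=r.grab_frame("side")
for p in([587,84.3,105+22],[587,84.3,140],[545.5,-123.8,127.1]):print(p,proj("side",[p]).round(1))
cv2.imwrite("pics/end.png",np.hstack([cv2.resize(im[b[1]:b[1]+75,b[0]:b[0]+50],(400,600),interpolation=cv2.INTER_CUBIC) for b in((250,135),(295,230))]))
E
```

```text
[587, 84.3, 127] [[273.3 149.8]]
[587, 84.3, 140] [[273.2 143.9]]
[545.5, -123.8, 127.1] [[320. 248.]]
```

View pics/end.png

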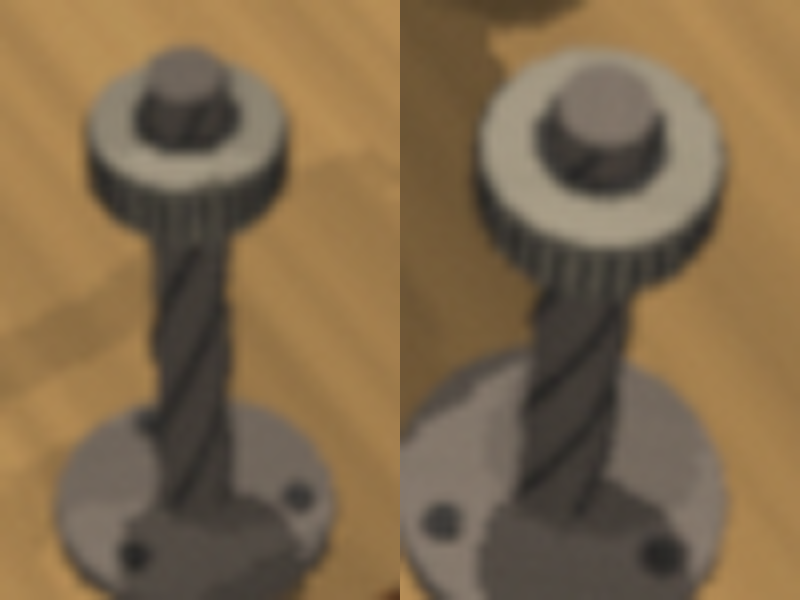

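```bash
python3 -c "
from rig import r
print(r.sign_off())"
```

```text
the job is handed in; nothing more can be done
None
```

I turned the lower collar up about 22 mm, which puts it level with the higher one to within about 2 mm by the last side picture. I then released it, raised the arm clear, left the higher collar untouched, and handed the job in at about 8.6 s; no verdict came back.

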